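# Clearing cycle on the coffee grinder

## Robot

A 6-joint arm with a two-finger parallel gripper is mounted at the origin on a cart in front of the work surface, level with it; the furniture and walls round the work are solid. World frame = base frame: x ahead of the robot, y to its left, z up, the work surface at z = 0. Lengths are in m, angles in rad, forces in N, time in s.
With the tool pointing down it reaches from about 0.35 to 0.975 m from the base axis. Payload 4.9 kg.
Tool frame: the origin (TCP) lies midway between the tips of the shut fingers; the grasp point (between the pads) lies 19 mm behind it; z points along the fingers, y is the line along which they close (so a half turn about z gives the same grasp; the last joint's range is limited). The gripper opens to 85 mm and grips with 20 to 120 N. Pads are 22 mm wide; open, the fingers measure 114 mm over their backs; the gripper's body (76 mm by 85 mm) begins 54 mm behind the grasp point. The pads swing forward as they close: fully open they stand 13 mm farther back than shut.
Start: joints at [-1.293, 0.053, 1.613, -0, 1.476, -0.119], TCP at [0.242, -0.576, 0.231] pointing down, gripper open.
Joint ranges: [-3.01, 3.01], [-1.01, 2.22], [0.06, 2.58], [-1.02, 4.17], [0.09, 2.62], [-3.14, 3.14]. Speed limits (rad/s): [2.57, 2.57, 3.14, 3.14, 3.14, 3.14].

## Interface

Orientations are given as a unit quaternion [w, x, y, z].
In Python, from plant import state, grab_frame, camera_info, job_done, spot_in, masks_of, pinpoint gives the robot as it stands.
- The arm moves only by the shell command python3 -m handwheel 'ROWS' [OPENING]. ROWS is JSON, a list that holds one entry, the list of rows, each a list of 6 numbers: the shift along the world's x, y, z in m, then the turn, a rotation vector about the world's x, y, z in degrees. In form: [[[tx, ty, tz, ax, ay, az], ...]]. A call has 1 to 20 rows; each row shifts and turns the commanded pose from where the row before left it; what a row does not reach is not made up. A row lasts 1/12 s, in which the tool goes at most 41.7 mm and 7.16 degrees, less where a joint would pass 70% of its speed; a pose out of reach is approached as far as the arm can. A call is refused whole if a number of a shift passes 0.0417 or a number of a turn 7.16, either way. A call with a gripper value outside its range is refused whole. OPENING is the opening, from 0 (shut) to 1 (fully open), set as the call begins (- or left out, the last holds). The fingers move at their own pace and stop on an object; the grip force is fixed at half the most. Time passes only in rows, so rows that do not move let the fingers close. It gives the time, the measured TCP pose, the force, the opening and the grip force at its end, in the units of the state.
- state(): the state, without advancing time (a new reading comes with each control period).
- grab_frame(name): name is "side" or "top" or "wrist"; returns (picture, depth): 384x512x3 uint8, blue, green, red; 384x512 float32, m along the optical axis (not along the pixel's ray), 0 where there is no reading.
- camera_info(name): a dict with "fx", "fy", "cx", "cy" (pixels), "T" (4x4, takes a point from camera to world coordinates). Camera axes: x right, y up, looking along -z (the intrinsics and any distortion apply to the point x, -y, -z); pixel columns grow to the right and rows downward; lengths in m; the calibration is good to about 2 mm. A picture is of the moment at which its call begins: read the wrist's pose just before it. camera_info takes no time and is no camera call; for the wrist camera it gives the pose at the moment of the call.
- job_done(): hands the job in; it is judged then, once.
Trained networks look in the newest picture that a camera, given by its name, has taken for a name from the list of things; names that differ only in an ending like _2 or _b are one class to them, and where a whole thing is asked for, a point or a joint stands for the part that bears it (a point fixed in the world has none). Each returns a list of dicts, best first, with "conf" (0 to 1); they miss things now and then, are a little off and sometimes report something else, mostly with a low value. They report only what shows in the picture. A call takes as long as a camera call.
- spot_in(camera, thing): "box" ([left, top, width, height] in pixels, round what is visible of it).
- masks_of(camera, thing): "region" (384x512 bool, what is visible of it) and "box" ([left, top, width, height] in pixels, round what is visible of it).
- pinpoint(camera, thing): "position" ([column, row] in pixels: a listed point, or the origin of a listed thing).
The state is a dict: "time": time; "joint_pos": joint angles; "joint_vel": joint speeds; "joint_efforts": joint torques, N m; "tool_pos": TCP position; "tool_rot": TCP orientation; "contact_force": force on the tool from outside, world axes, zero at the start; "ft_torque": the same for the moment, N m; "gripper_width": opening from 0.0 (shut) to 1.0 (fully open); "grasp_force": force on a finger pad.
Only numpy, scipy, OpenCV 4.12 (cv2) and the standard library are available. Lean on these libraries where they do the work, as an engineer would, in place of code of your own. Each camera call takes 0.05 s, during which the arm holds its last target. There are 200 camera calls.

## Task

The coffee grinder has been cleaned and its hopper is empty, so run one clearing cycle to shake out what is left. Take the small two-tone cup from the serving board and stand it on the worktop under the spout, in the middle of the round pad, with its handle to the front; then pull the sprung dose slide on top of the grinder out to the left until its white line is level with the red marker, hold it there for a second and guide it all the way shut again without letting it snap. Last, hold the sprung switch fully over to its green-dot side for a second and let it spring back; leave the red marker as set and everything else standing where it is.

Things in the scene. Friction and masses are not known exactly. Their poses are not given: they have to be found in the camera images.
- grinder: Grey electric coffee grinder, fixed, 156 mm deep (x -85 to 71), 168 mm wide (y), flat deck 160 mm up, hopper lid at the back of the deck (x above -1) up to 189 mm. Origin on the worktop under its middle; x points from its front to its back, y to its left as seen from the robot, z up. Below 85 mm its front wall stands back at x -45; the head above overhangs it to x -85.
- grinder_front (a point): Middle of the lower front edge of the black chute on the head: grinder x -94, y 0, z 87 mm, same axes; chute 30 mm wide, 87 to 119 mm up. The steel spout (16 mm across) under it reaches down to 73 mm. Foot arms 12 mm high lie at |y| 71 to 84 mm, x -103 to -45. The cup can be slid in along +x; a gripper over the cup's middle would hit the chute.
- cup_spot (a point): Point on the worktop in the middle of the round dark pad (flat, 72 mm across) straight below the spout; same axes as the grinder, at grinder x -86, y 0, z 0 mm.
- slide_tab (a point): Middle of the black upright pull tab of the dose slide, 30 mm above the deck; grinder axes. Tab 10 mm thick (x), 26 mm long (y), from 5 to 45 mm above the deck, at grinder x -58, y 8 mm when shut; it runs across the deck between low rails and is pulled to the grinder's left (+y). Its white index line lies across the carriage at the same grinder y as this point.
- dose_slide (a joint): Dose slide, m: 0 shut, grows as the tab is pulled to the left, stop at 0.060. A spring pulls it shut: 2.2 N at 0 plus 110 N per m, so about 7 N at 45 mm; let go, it snaps back.
- marker_line (a point): Line of the red dose marker, a small clip on the front rail of the slide, 16.5 mm in front (-x) of the tab's middle, its top 8 mm above the deck; grinder axes. It is stiff and must stay as set. The slide is at the mark when slide_tab and marker_line have the same grinder y.
- dose_marker (a joint): Where the red marker is set, m, on the scale of dose_slide: the slide is at the mark when dose_slide equals this value (25 to 50 mm).
- switch_tip (a point): Near the top of the steel bat lever of the switch, 32 mm above its pivot, 5 mm below its top, which stands 41 mm above the deck; lever about 10 mm thick. On the right half of the deck, at grinder x -50, y -56 mm when centred. Axes of the grinder when centred.
- switch (a joint): Switch lever, rad: 0 centred (upright), positive leaning to the grinder's back (+x, the side with the green dot), stops at +0.42 and -0.42. A spring of 0.2 N m per rad centres it (about 2.6 N at the tip when fully over).
- board: Wooden serving board, 110 x 380 x 12 mm, fixed, long side along its y axis, origin under its middle. The cup, drinking glass, food tin and garlic bulb stand on it in a row along y, about 90 mm from centre to centre, in any order.
- mug_center (a point): Centre, half-way up, of the small cup (dark grey upper half, white lower half): 61 mm outer diameter at the rim, 43 mm at the foot, 54 mm high, weight about 0.1 kg, open at the top. Axes of the cup: z up, handle on the -y side. Cup bottom 27 mm below this point.
- mug_handle (a point): Middle of the cup's handle loop, 45 mm from mug_center along the cup's -y and 3 mm higher; the loop is 10 mm thick (along the cup's x) at this point and wider, up to 24 mm, nearer the rim; it reaches out to 54 mm from the cup's centre and from 17 to about 50 mm above its bottom.
- glass_center (a point): Centre of the small clear drinking glass, 50 mm diameter, 58 mm high. Stays where it is.
- tin_center (a point): Centre of the food tin, 58 mm diameter, 72 mm high. Stays where it is.
- garlic_center (a point): Centre of the garlic bulb, about 57 mm across, 56 mm high. Stays where it is.
- oil_center (a point): Centre of the oil bottle, 60 mm diameter, 272 mm high, upright. Stays where it is.
- mill_center (a point): Centre of the wooden pepper mill, 58 mm diameter, 170 mm high, upright. Stays where it is.
- honey_center (a point): Centre of the honey jar, 65 mm diameter, 95 mm high. Stays where it is.
- spice_center (a point): Centre of the spice jar, 42 mm square, 96 mm high. Stays where it is.

How it is judged:
On the way, in this order (a step that is already met when the one before it is completed fails the run):
1. the cup stands upright on the worktop under the spout, within 12 mm of the middle of the pad, handle to the front, let go (horizontal distance between mug_center and cup_spot below 0.012 m and height (world z) of mug_center below 0.032 m and angle between mug_center's own z axis and vertical below 0.1 rad and x of mug_handle in the frame of cup_spot below -0.028 m and contact force between the fingers and mug below 0.1 N), for 0.3 s.
2. the dose slide is held with its line within 4 mm of the red marker, the cup still in place (y of slide_tab in the frame of marker_line between -0.004 and 0.004 m and horizontal distance between mug_center and cup_spot below 0.014 m), for 0.8 s.
3. the dose slide is shut again, within 3 mm (value of joint dose_slide below 0.003 m), for 0.2 s.
4. the switch is held over to its green side, the slide shut and the cup in place (value of joint switch above 0.3 rad and value of joint dose_slide below 0.003 m and horizontal distance between mug_center and cup_spot below 0.014 m), for 0.8 s.
At the end, for the whole second after the job is handed in: The cup stands still and upright on the worktop under the spout, its middle within 14 mm of the middle of the pad and its handle to the front (within about 50 degrees); the dose slide is shut within 3 mm; the switch is back at its centre (horizontal distance between mug_center and cup_spot below 0.014 m and height (world z) of mug_center below 0.032 m and angle between mug_center's own z axis and vertical below 0.1 rad and x of mug_handle in the frame of cup_spot below -0.028 m and linear speed of mug below 0.02 m/s and value of joint dose_slide below 0.003 m and value of joint switch between -0.06 and 0.06 rad); the robot touches nothing.
It fails at once if the dose slide snaps shut (faster than 0.4 m/s) (velocity of joint dose_slide below -0.4 m/s).
It fails at once if the red marker is shifted by more than 3 mm (distance of marker_line from where it was at the start of the episode above 0.003 m).
It fails at once if the cup is tipped by more than 40 degrees (angle between mug_center's own z axis and vertical above 0.7 rad).
It fails at once if a bystander is moved by more than 25 mm (distance of any of glass_center, tin_center, garlic_center, oil_center, mill_center, honey_center, spice_center from where it was at the start of the episode above 0.025 m).
It also fails if it takes over 72 s, if anything falls off the work surface, if the arm or the gripper's body presses on something with over 40 N, if the wrist force passes 120 N, or if a joint passes its speed limit or range.

## Working session

There is one attempt and no reset: what is moved stays moved. The work goes in short steps, Python scripts to look and compute and a shell command to move; the robot and the scene stay as the last step left them, time stands still between calls to the robot, and variables do not carry over. Pictures are saved under pics/ and viewed, at most 10 in all, crops included, and the job is handed in when it is done.

```bash
mkdir -p pics; cat > h.py <<'E'
import numpy as np, cv2
from plant import *
def ray(cam,px):
    c=camera_info(cam);T=np.array(c["T"])
    d=np.array([(px[0]-c["cx"])/c["fx"],-(px[1]-c["cy"])/c["fy"],-1.])
    return T[:3,3],T[:3,:3]@d
def at_depth(cam,px,dep):
    o,d=ray(cam,px); return o+d*dep
def at_z(cam,px,z):
    o,d=ray(cam,px); return o+d*(z-o[2])/d[2]
def proj(cam,P):
    c=camera_info(cam);T=np.array(c["T"]);p=T[:3,:3].T@(np.asarray(P)-T[:3,3])
    return np.array([c["cx"]+c["fx"]*p[0]/-p[2],c["cy"]+c["fy"]*-p[1]/-p[2]])
E
python3 - <<'E'
from h import *
np.set_printoptions(precision=3,suppress=True)
print(state())
a=[]
for cam in ("side","top"):
    im,d=grab_frame(cam);a.append(im);c=camera_info(cam);print({k:v for k,v in c.items() if k!="T"});print(np.array(c["T"]))
    np.save(cam+"_d.npy",d);cv2.imwrite(f"pics/{cam}0.png",im)
    for t in ["grinder","grinder_front","cup_spot","slide_tab","marker_line","switch_tip","board","mug_center","mug_handle","glass_center","tin_center","garlic_center","oil_center","mill_center","honey_center","spice_center"]:
        for r in pinpoint(cam,t)[:1]:
            p=r["position"];u,v=int(round(p[0])),int(round(p[1]))
            dd=d[v,u] if 0<=v<384 and 0<=u<512 else 0
            print(cam,t,round(r["conf"],2),np.round(p,1),at_depth(cam,p,dd) if dd>0 else None)
cv2.imwrite("pics/a.png",cv2.resize(np.vstack(a),(450,675)) [:600])
E
```

```text
{'time': 0.0, 'joint_pos': array([-1.293,  0.053,  1.614,  0.   ,  1.476, -0.119]), 'joint_vel': array([-0.001, -0.002, -0.001,  0.   ,  0.002, -0.   ]), 'joint_efforts': array([ -0.   , -39.368, -37.017,  -0.   ,   0.007,  -0.   ]), 'tool_pos': array([ 0.241, -0.576,  0.23 ]), 'tool_rot': array([-0.001,  0.98 ,  0.197, -0.   ]), 'contact_force': array([ 0.06 , -0.259,  0.277]), 'ft_torque': array([ 0.009, -0.015, -0.028]), 'grasp_force': 0.0, 'gripper_width': 1.0015635668348792}
{'fx': 398.6430389723498, 'fy': 398.6430389723498, 'cx': 258.82678828681543, 'cy': 196.2548366277784}
[[-0.564  0.485 -0.668 -0.295]
 [-0.825 -0.334  0.455  0.483]
 [-0.002  0.808  0.589  0.898]
 [ 0.     0.     0.     1.   ]]
side grinder 0.78 [288.  204.8] [0.186 0.085 0.425]
side grinder_front 0.69 [372.1 158.3] [ 0.505 -0.56   0.158]
side marker_line 0.58 [167.4 282.5] [0.473 0.268 0.051]
side board 0.66 [189.2 286.8] [0.458 0.213 0.012]
side mug_center 0.81 [227.3 256.4] [0.492 0.065 0.024]
side mug_handle 0.8 [211.3 262.6] [0.506 0.114 0.013]
side glass_center 0.64 [138.6 301.1] [0.442 0.36  0.068]
sid
[... 600 characters left out ...]
 199.9] [ 0.514 -0.303  0.001]
top slide_tab 0.46 [298.6 185.5] [ 0.545 -0.265  0.199]
top switch_tip 0.68 [303.2 200. ] [ 0.514 -0.303  0.001]
top board 0.71 [162.1 207.1] [0.477 0.216 0.012]
top mug_center 0.74 [198.8 204.8] [0.487 0.08  0.022]
top mug_handle 0.47 [186.2 202.8] [0.494 0.127 0.016]
top glass_center 0.57 [123.4 211.8] [0.457 0.353 0.027]
top tin_center 0.79 [175.3 205. ] [0.482 0.155 0.076]
top garlic_center 0.51 [148.  205.1] [0.481 0.255 0.061]
top oil_center 0.59 [394.2 192.8] [ 0.525 -0.567  0.212]
top mill_center 0.68 [229.9 207.1] [ 0.473 -0.042  0.155]
top honey_center 0.84 [344.5 192. ] [ 0.537 -0.435  0.094]
top spice_center 0.71 [335.2 166.7] [ 0.626 -0.404  0.088]
```

View pics/top0.png

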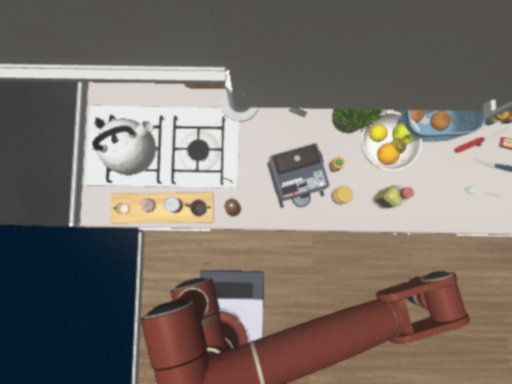

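View pics/side0.png

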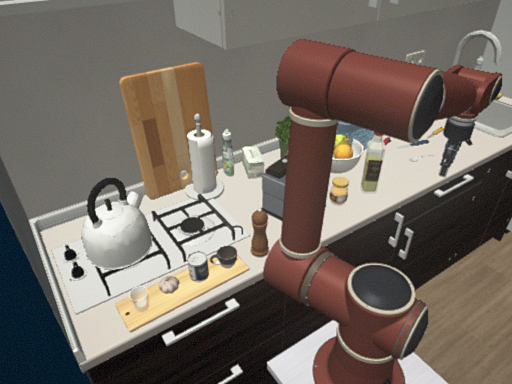

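The top view shows the cup at (199,207) with its handle pointing left to the tin at (173,205), the mill at (232,207), the grinder yawed near (298,172), and the pad at about (302,199). The side view mostly has the arm covering the grinder. I'll go above the grinder with the wrist camera.

```bash
python3 -m handwheel '[[[0,0.02,0.03,0,0,0],[0,0.03,0.03,0,0,0],[0,0.03,0.03,0,0,0],[0.01,0.03,0.03,0,0,0],[0.02,0.03,0.03,0,0,0],[0.02,0.03,0.02,0,0,0],[0.02,0.03,0.02,0,0,0],[0.03,0.03,0.01,0,0,0],[0.03,0.02,0,0,0,0],[0.03,0.01,0,0,0,0],[0.02,0,0,0,0,0],[0,0,0,0,0,0],[0,0,0,0,0,0]]]' 1
cat > look.py <<'E'
import sys
from h import *
np.set_printoptions(precision=4,suppress=True)
fn=sys.argv[1]; cam=sys.argv[2]
im,d=grab_frame(cam);cv2.imwrite(f"pics/{fn}.png",im);np.save(fn+".npy",d)
s=state();print(s["time"],s["tool_pos"],s["tool_rot"],s["joint_pos"])
np.save(fn+"_T.npy",camera_info(cam)["T"])
for t in sys.argv[3:]:
    for r in pinpoint(cam,t)[:1]:
        p=r["position"];u,v=int(round(p[0])),int(round(p[1]))
        dd=d[v,u] if 0<=v<384 and 0<=u<512 else 0
        print(t,round(r["conf"],2),np.round(p,1),at_depth(cam,p,dd) if dd>0 else None)
E
python3 look.py w1 wrist grinder_front cup_spot slide_tab marker_line switch_tip grinder
```

```text
time: 2.78
tool_pos: [0.418, -0.3231, 0.4247]
tool_rot: [-0.0, 0.98, 0.198, -0.0]
contact_force: [-0.4, -0.2, 0.4]
gripper_width: 0.998
grasp_force: 0.0
2.8333 [ 0.4174 -0.3234  0.4249] [-0.0002  0.9803  0.1973 -0.0004] [-0.8    -0.2182  1.5521 -0.0004  1.8084  0.3735]
grinder_front 0.8 [265.3  61.4] [ 0.5134 -0.2982  0.1042]
cup_spot 0.85 [263.6  59.3] [ 0.514  -0.2955  0.1172]
slide_tab 0.88 [260.8  19.5] [ 0.5412 -0.2784  0.2022]
marker_line 0.45 [232.   35.1] [ 0.5205 -0.2546  0.1677]
switch_tip 0.49 [328.7  16. ] [ 0.5697 -0.3378  0.2008]
```

View pics/w1.png

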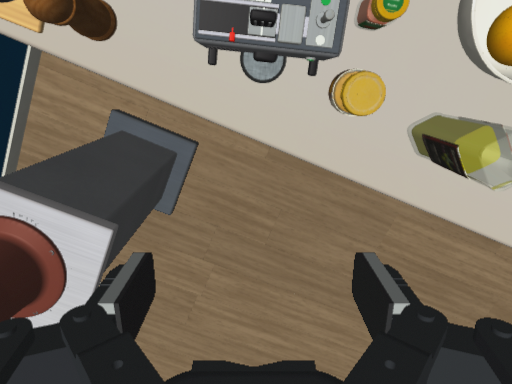

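The wrist view shows the tab at (262,18), red marker (232,35), switch (327,17) and pad (263,62), so the grinder is at the top edge. I'll step forward to see it whole.

```bash
python3 -m handwheel '[[[0.025,0.01,0,0,0,0],[0.03,0.01,0,0,0,0],[0.03,0.01,0,0,0,0],[0.02,0.01,0,0,0,0],[0,0,0,0,0,0],[0,0,0,0,0,0]]]' 1
python3 look.py w2 wrist grinder_front cup_spot slide_tab marker_line switch_tip grinder
python3 - <<'E'
import cv2
im=cv2.imread('pics/w2.png');cv2.imwrite('pics/w2c.png',cv2.resize(im[0:200,130:397],(800,600),interpolation=cv2.INTER_CUBIC))
E
```

```text
time: 3.63
tool_pos: [0.5227, -0.2833, 0.4247]
tool_rot: [-0.0, 0.98, 0.198, -0.001]
contact_force: [-0.9, -1.0, 0.6]
gripper_width: 0.996
grasp_force: 0.0
3.6833 [ 0.5222 -0.2837  0.425 ] [ 0.      0.9804  0.1971 -0.0003] [-0.6227 -0.0616  1.4104 -0.0005  1.7932  0.5513]
grinder_front 0.62 [261.  142.9] [ 0.5294 -0.2894  0.1608]
slide_tab 0.94 [259.3 132.6] [ 0.5457 -0.2797  0.2052]
marker_line 0.45 [231.7 139.5] [ 0.5207 -0.2557  0.1664]
switch_tip 0.48 [317.8 126.9] [ 0.5748 -0.3347  0.2016]
grinder 0.81 [264.3  78.8] [ 0.5982 -0.2643  0.159 ]
```

View pics/w2c.png

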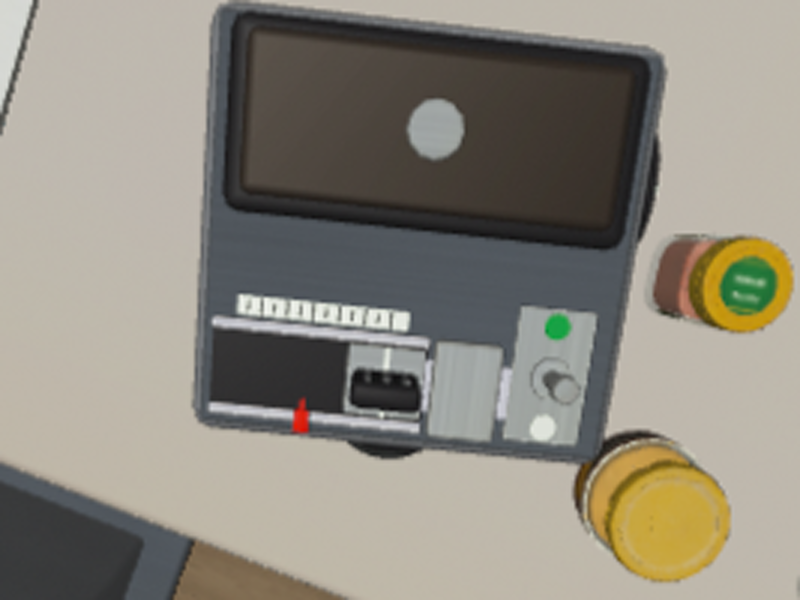

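```bash
cat > grind.py <<'E'
from h import *
np.set_printoptions(precision=4,suppress=True)
d=np.load("w2.npy");T=np.load("w2_T.npy");c=camera_info("wrist")
v,u=np.mgrid[0:384,0:512];P=np.stack([(u-c["cx"])/c["fx"]*d,-(v-c["cy"])/c["fy"]*d,-d],-1)@T[:3,:3].T+T[:3,3]
m=(P[...,2]>.15)&(P[...,2]<.21)&(d>0)
n,l,st,ce=cv2.connectedComponentsWithStats(m.astype(np.uint8));k=l[78,264]
q=P[l==k];deck=q[(q[:,2]<.168)]
print("deck z",np.median(deck[:,2]),"n",len(q))
r=cv2.minAreaRect(q[:,:2].astype(np.float32));print(r)
a=[.0]
def px(cx,cy): return 130+cx/2.996,cy/3
def w(p,z):
    D=np.array([(p[0]-c["cx"])/c["fx"],-(p[1]-c["cy"])/c["fy"],-1.]);D=T[:3,:3]@D;return T[:3,3]+D*(z-T[2,3])/D[2]
bx=cv2.boxPoints(r);e=[bx[1]-bx[0],bx[2]-bx[1]];L=[np.linalg.norm(x) for x in e];ax=e[int(np.argmin(L))]
yaw=np.arctan2(ax[1],ax[0]);yaw=(yaw+np.pi/2)%np.pi-np.pi/2;print("yaw deg",np.degrees(yaw),L)
C,S=np.cos(yaw),np.sin(yaw);R=np.array([[C,-S],[S,C]])
o=np.array(r[0])-R@[-.007,0];print("origin",o)
for n,p,z in [("white1",px(388,357),.162),("white2",px(383,415),.162),("marker",px(303,400),.168),("marker base",px(302,430),.165),("switch top",px(566,392),.201),("tab top",px(385,378),.205)]:
    X=w(p,z);print(n,X,R.T@(X[:2]-o))
for n,g in [("pad",(-.086,0)),("tab",(-.058,.008)),("switch",(-.050,-.056)),("chute",(-.094,0)),("handle",(-.131,0))]: print(n,o+R@g)
E
python3 grind.py
```

```text
deck z 0.1597865315053909 n 20407
((0.5973515510559082, -0.2708270251750946), (0.15603676438331604, 0.1680900603532791), 16.99886703491211)
yaw deg 16.998865 [np.float32(0.16809005), np.float32(0.1560368)]
origin [ 0.604  -0.2688]
white1 [ 0.555  -0.2763  0.162 ] [-0.0491  0.0071]
white2 [ 0.5334 -0.2833  0.162 ] [-0.0718  0.0067]
marker [ 0.5277 -0.252   0.168 ] [-0.0681  0.0384]
marker base [ 0.5161 -0.2559  0.165 ] [-0.0804  0.038 ]
switch top [ 0.5719 -0.3371  0.201 ] [-0.0507 -0.0559]
tab top [ 0.5521 -0.2757  0.205 ] [-0.0517  0.0086]
pad [ 0.5218 -0.2939]
tab [ 0.5462 -0.2781]
switch [ 0.5726 -0.337 ]
chute [ 0.5142 -0.2963]
handle [ 0.4788 -0.3071]
```

Grinder pose is clean: yaw 17.0°, origin (0.604,-0.269), and the marker sits about 31 mm from the slide line. Now to the cup.

```bash
python3 -m handwheel '[[[-0.004,0.03,0,0,0,5],[-0.004,0.03,0,0,0,5],[-0.004,0.03,0,0,0,5],[-0.004,0.03,0,0,0,5],[-0.004,0.03,0,0,0,5],[-0.004,0.03,0,0,0,5],[-0.004,0.03,0,0,0,5],[-0.004,0.03,0,0,0,5],[-0.004,0.03,-0.02,0,0,5],[-0.004,0.03,-0.02,0,0,5],[-0.004,0.03,-0.02,0,0,5],[-0.003,0.03,0,0,0,5],[0,0,0,0,0,7],[0,0,0,0,0,0],[0,0,0,0,0,0]]]' 1
python3 look.py w3 wrist mug_center mug_handle tin_center mill_center
```

```text
time: 5.23
tool_pos: [0.4754, 0.0763, 0.3654]
tool_rot: [0.0, 0.71, 0.704, 0.0]
contact_force: [0.1, -0.2, -0.2]
gripper_width: 1.0
grasp_force: 0.0
5.2833 [0.4756 0.076  0.3656] [0.0004 0.71   0.7042 0.0002] [ 0.0039 -0.3387  1.7459 -0.0003  1.7335  0.012 ]
mug_center 0.64 [254.2 137.8] [0.4763 0.0745 0.0172]
mug_handle 0.73 [260.3 105.5] [0.4843 0.1227 0.0622]
tin_center 0.64 [257.9  67.4] [0.4812 0.1677 0.0812]
mill_center 0.6 [254.  232.6] [ 0.4752 -0.021   0.1311]
```

View pics/w3.png

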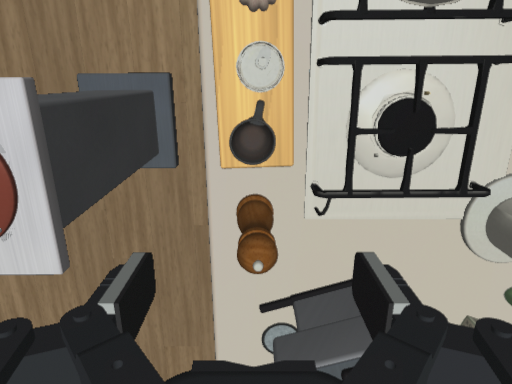

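The cup rim is at (252,141), handle tip at (261,102) and tin top at (260,67). The handle points just short of the tin and slightly to +x.

```bash
python3 - <<'E'
from h import *
np.set_printoptions(precision=4,suppress=True)
d=np.load("w3.npy");T=np.load("w3_T.npy");c=camera_info("wrist")
print("cam pos",T[:3,3])
v,u=np.mgrid[0:384,0:512];P=np.stack([(u-c["cx"])/c["fx"]*d,-(v-c["cy"])/c["fy"]*d,-d],-1)@T[:3,:3].T+T[:3,3]
im=cv2.imread("pics/w3.png")
sel=(u>215)&(u<300)&(v>95)&(v<172)&(P[...,2]>.03)
# rim
q=P[sel&(P[...,2]>.0625)&(P[...,2]<.069)]
print(len(q),q.min(0),q.max(0))
(cx,cy),r=cv2.minEnclosingCircle(q[q[:,1]<.105][:,:2].astype(np.float32));print("rim",cx,cy,r)
o=np.array([cx,cy])
h=P[sel&(np.hypot(P[...,0]-cx,P[...,1]-cy)>.0345)&(P[...,2]<.068)&(P[...,1]>cy)]
h=h[np.hypot(h[:,0]-cx,h[:,1]-cy)<.062]
D=h[:,:2]-o;print("handle n",len(h),h.mean(0),"z",np.percentile(h[:,2],[5,50,95]),"ang",np.degrees(np.arctan2(*D.mean(0)[::-1])),"rmax",np.hypot(*D.T).max())
for lo in (.035,.04,.045,.05):
    k=D[(np.hypot(*D.T)>lo)&(np.hypot(*D.T)<lo+.005)];print(lo,len(k),np.degrees(np.arctan2(*k.mean(0)[::-1])))
t=P[(P[...,2]>.080)&(P[...,2]<.09)&(v<100)&(u>220)&(u<300)]
print("tin",cv2.minEnclosingCircle(t[:,:2].astype(np.float32)),np.median(t[:,2]))
E
```

```text
cam pos [0.4756 0.1551 0.5074]
376 [0.4432 0.0473 0.0625] [0.5033 0.1237 0.066 ]
rim 0.47348225116729736 0.07760026305913925 0.030585436150431633
handle n 129 [0.483  0.1202 0.0607] z [0.0517 0.0625 0.0654] ang 77.413166570626 rmax 0.05338066701445798
0.035 37 77.83830535850176
0.04 34 77.36302570697546
0.045 34 77.51549886382335
0.05 22 77.10146486827765
tin ((0.4836586117744446, 0.1690136343240738), 0.02845606952905655) 0.08102481863463146
```

```bash
python3 -m handwheel '[[[0.002,0.011,-0.03,0,0,-4],[0.002,0.011,-0.03,0,0,-4],[0.002,0.011,-0.03,0,0,-4.1],[0.002,0.0113,-0.03,0,0,0],[0,0,-0.03,-4.9,1.1,0],[0,0,-0.03,-4.9,1.1,0],[0,0,-0.03,0,0,0],[0,0,-0.015,0,0,0],[0,0,0,0,0,0],[0,0,0,0,0,0],[0,0,0,0,0,0]]]' 0.5
python3 look.py w4 wrist mug_handle
```

```text
time: 6.4
tool_pos: [0.4847, 0.1205, 0.1419]
tool_rot: [0.055, 0.777, 0.624, -0.067]
contact_force: [-0.7, -0.0, 0.6]
gripper_width: 0.497
grasp_force: 0.0
6.45 [0.4851 0.1206 0.1424] [ 0.0554  0.7766  0.6239 -0.0668] [ 0.1849 -0.1176  1.9386 -0.1637  1.389   0.4372]
mug_handle 0.78 [253.2 169.4] [0.4858 0.1273 0.0582]
```

View pics/w4.png

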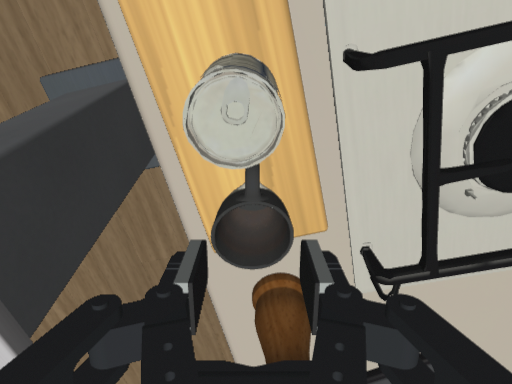

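The handle at (253,180) lies midway between the pads (195 and 311). Now I'll go down.

```bash
python3 -m handwheel '[[[-0.001,0,-0.018,0,0,0],[0,0,-0.018,0,0,0],[0,0,-0.018,0,0,0],[0,0,-0.018,0,0,0],[0,0,-0.015,0,0,0],[0,0,-0.012,0,0,0],[0,0,-0.01,0,0,0],[0,0,-0.005,0,0,0],[0,0,0,0,0,0],[0,0,0,0,0,0],[0,0,0,0,0,0]]]' 0.5 && python3 -m handwheel '[[[0,0,0,0,0,0],[0,0,0,0,0,0],[0,0,0,0,0,0],[0,0,0,0,0,0],[0,0,0,0,0,0],[0,0,0,0,0,0],[0,0,0,0,0,0],[0,0,0,0,0,0],[0,0,0,0,0,0]]]' 0
```

```text
time: 7.42
tool_pos: [0.4832, 0.121, 0.0269]
tool_rot: [0.055, 0.776, 0.624, -0.068]
contact_force: [-1.1, -0.1, 0.1]
gripper_width: 0.502
grasp_force: 0.0
time: 8.17
tool_pos: [0.4832, 0.1209, 0.0267]
tool_rot: [0.055, 0.776, 0.624, -0.068]
contact_force: [0.5, -2.1, 5.2]
gripper_width: 0.149
grasp_force: 56.4
```

```bash
python3 -m handwheel '[[[0,0,0.01,0,0,0],[0,0,0.02,0,0,0],[0,0,0.025,0,0,0],[0,0,0.03,0,0,0],[0,0,0.03,0,0,0],[0,0,0.03,0,0,0],[0,0,0.03,0,0,0],[0,0,0.03,0,0,0],[0,0,0.02,0,0,0],[0,0,0,0,0,0],[0,0,0,0,0,0]]]' 0
python3 look.py w5 wrist tin_center mug_center
```

```text
time: 9.08
tool_pos: [0.4827, 0.1212, 0.2518]
tool_rot: [0.055, 0.776, 0.625, -0.067]
contact_force: [-0.8, -0.2, -2.0]
gripper_width: 0.147
grasp_force: 56.2
9.1333 [0.4819 0.121  0.2499] [ 0.0539  0.7761  0.6245 -0.0689] [ 0.1863 -0.2076  1.835  -0.1602  1.5853  0.4052]
tin_center 0.62 [243.7  72.3] [0.4836 0.1765 0.0755]
```

View pics/w5.png

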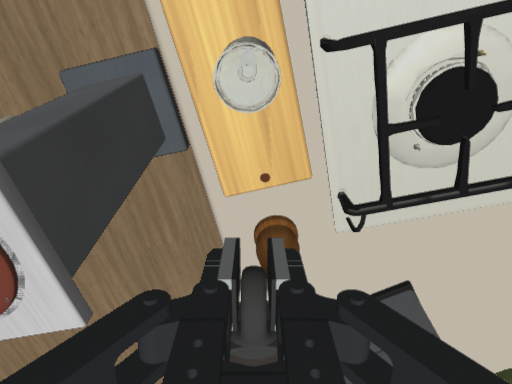

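The cup is held by its handle and the tin still stands at (247,77). Next I carry it to the front of the grinder and turn it about 120°.

```bash
python3 -m handwheel '[[[-0.005,-0.023,0,0,0,5.98],[-0.005,-0.023,0,0,0,5.98],[-0.005,-0.023,0,0,0,5.98],[-0.005,-0.023,0,0,0,5.98],[-0.005,-0.023,0,0,0,5.98],[-0.005,-0.023,0,0,0,5.98],[-0.005,-0.023,0,0,0,5.98],[-0.005,-0.023,0,0,0,5.98],[-0.005,-0.023,0,0,0,5.98],[-0.005,-0.023,0,0,0,5.98],[-0.005,-0.023,0,0,0,5.98],[-0.005,-0.023,0,0,0,5.98],[-0.005,-0.023,0,0,0,5.98],[-0.005,-0.023,0,0,0,5.98],[-0.005,-0.023,0,0,0,5.98],[-0.005,-0.023,0,0,0,5.98],[-0.005,-0.023,0,0,0,5.98],[-0.005,-0.023,0,0,0,5.98],[-0.005,-0.022,0,0,0,5.98],[-0.005,-0.022,0,0,0,5.98]]]' 0 && python3 -m handwheel '[[[0,0,0,0,0,0],[0,0,0,0,0,0],[0,0,-0.025,0,0,0],[0,0,-0.03,0,0,0],[0,0,-0.03,0,0,0],[0,0,-0.03,0,0,0],[0,0,-0.03,0,0,0],[0,0,-0.02,0,0,0],[0,0,0,0,0,0],[0,0,0,0,0,0]]]' 0
python3 look.py s1 top mug_center mug_handle
python3 - <<'E'
from h import *
from scipy.spatial.transform import Rotation as R
q=state()["tool_rot"];M=R.from_quat([*q[1:],q[0]]).as_matrix();print(M, np.degrees(np.arctan2(M[1,0],M[0,0])))
d=np.load("s1.npy");c=camera_info("top");T=np.array(c["T"])
v,u=np.mgrid[0:384,0:512];P=np.stack([(u-c["cx"])/c["fx"]*d,-(v-c["cy"])/c["fy"]*d,-d],-1)@T[:3,:3].T+T[:3,3]
E
```

```text
time: 10.9
tool_pos: [0.3813, -0.3375, 0.2485]
tool_rot: [0.086, -0.151, 0.985, 0.015]
contact_force: [0.9, 1.4, -1.4]
gripper_width: 0.148
grasp_force: 56.3
time: 11.73
tool_pos: [0.382, -0.335, 0.0844]
tool_rot: [0.086, -0.149, 0.985, 0.015]
contact_force: [-0.3, -0.9, -0.1]
gripper_width: 0.154
grasp_force: 56.4
11.7833 [ 0.3828 -0.3365  0.0864] [ 0.0867 -0.1494  0.9849  0.0129] [-0.96   -0.1416  2.0614  0.1811  1.1732 -2.8981]
mug_center 0.79 [309.9 221.3] [ 0.4333 -0.3176  0.081 ]
mug_handle 0.21 [302.6 194.3] [ 0.5213 -0.2841  0.1451]
[[-0.94001275 -0.29636716  0.16894537]
 [-0.29246606  0.95506491  0.04811055]
 [-0.17561218 -0.00418626 -0.98445053]] -162.7175209717179
```

```bash
python3 -m handwheel '[[[0,0,-0.02,0,0,0],[0,0,-0.02,0,0,0],[0,0,-0.015,0,0,0],[0,0,-0.007,0,0,0],[0,0,0,0,0,0],[0.01,0.003,0,0,0,0],[0.015,0.004,0,0,0,0],[0.015,0.004,0,0,0,0],[0.015,0.005,0,0,0,0],[0.01,0.003,0,0,0,0],[0,0,0,0,0,0],[0,0,0,0,0,0]]]' 0
python3 look.py s2 side mug_center mug_handle cup_spot
```

```text
time: 12.88
tool_pos: [0.4485, -0.3185, 0.0252]
tool_rot: [0.087, -0.15, 0.985, 0.012]
contact_force: [-0.3, 0.3, -0.9]
gripper_width: 0.147
grasp_force: 56.4
12.9333 [ 0.4478 -0.3184  0.0248] [ 0.0867 -0.1496  0.9849  0.0123] [-0.8349  0.04    2.0059  0.1851  1.0273 -2.7978]
mug_center 0.8 [314.4 208.9] [ 0.516  -0.3088  0.0294]
mug_handle 0.53 [329.8 212.4] [ 0.4092 -0.2746  0.0986]
cup_spot 0.59 [309.2 215.5] [ 0.5239 -0.2942  0.0007]
```

View pics/s2.png

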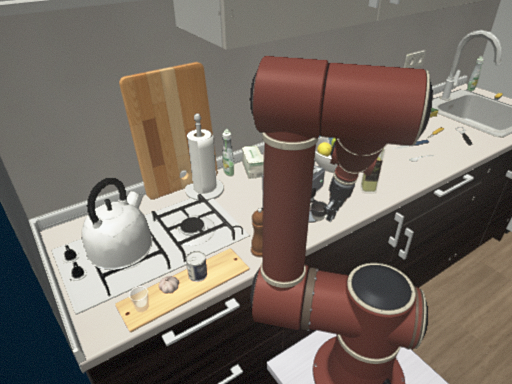

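The side view shows the cup at (318,208), upright and just short of the pad. I'll slide it in and lower it.

```bash
python3 -m handwheel '[[[0.01,0.0035,0,0,0,0],[0.01,0.0035,0,0,0,0],[0.0085,0.003,0,0,0,0],[0,0,0,0,0,0],[0,0,-0.004,0,0,0],[0,0,-0.004,0,0,0],[0,0,-0.002,0,0,0],[0,0,0,0,0,0],[0,0,0,0,0,0]]]' 0
```

```text
time: 13.83
tool_pos: [0.4759, -0.3086, 0.0144]
tool_rot: [0.087, -0.149, 0.985, 0.013]
contact_force: [-1.8, 0.4, 3.2]
gripper_width: 0.152
grasp_force: 57.0
```

```bash
python3 -m handwheel '[[[0,0,0,0,0,0],[0,0,0,0,0,0],[0,0,0,0,0,0],[0,0,0,0,0,0],[0,0,0,0,0,0],[-0.01,-0.003,0,0,0,0],[-0.02,-0.006,0,0,0,0],[-0.025,-0.008,0,0,0,0],[-0.025,-0.008,0,0,0,0],[0,0,0,0,0,0],[0,0,0,0,0,0]]]' 0.45
python3 look.py s3 top mug_center mug_handle cup_spot
python3 look.py s4 side mug_center mug_handle cup_spot
python3 - <<'E'
from h import *
np.set_printoptions(precision=4,suppress=True)
o=np.array([.604,-.2688]);a=np.radians(17);R=np.array([[np.cos(a),-np.sin(a)],[np.sin(a),np.cos(a)]])
for cam in ("side",):
  for n,z in(("mug_center",.027),("mug_handle",.030),("cup_spot",0)):
    for r in pinpoint(cam,n)[:1]: X=at_z(cam,r["position"],z);print(cam,n,X,R.T@(X[:2]-o))
  print("expect",proj(cam,[.5218,-.2939,.027]))
im=cv2.imread("pics/s4.png")[160:260,260:393];cv2.imwrite("pics/s4c.png",cv2.resize(im,(798,600),interpolation=cv2.INTER_CUBIC))
E
```

```text
time: 14.75
tool_pos: [0.3947, -0.3335, 0.014]
tool_rot: [0.087, -0.148, 0.985, 0.013]
contact_force: [0.1, -0.5, 0.5]
gripper_width: 0.451
grasp_force: 0.0
14.8 [ 0.3955 -0.3334  0.0142] [ 0.0868 -0.1486  0.985   0.0126] [-0.9349 -0.0085  2.0765  0.194   1.0226 -2.9023]
mug_center 0.59 [302.2 195.4] [ 0.5205 -0.2865  0.1129]
mug_handle 0.69 [304.2 210.2] [ 0.4759 -0.3072  0.001 ]
cup_spot 0.64 [301.5 199.3] [ 0.5157 -0.2965  0.0054]
15.0 [ 0.3966 -0.3331  0.0142] [ 0.0867 -0.1497  0.9848  0.0126] [-0.9327 -0.0073  2.0751  0.1939  1.0227 -2.9022]
mug_center 0.73 [308.  208.1] [0.1129 0.1001 0.4698]
mug_handle 0.49 [323.1 215.7] [ 0.4931 -0.3327  0.0027]
cup_spot 0.85 [308.4 216.2] [0.1143 0.0961 0.4487]
side mug_center [ 0.5347 -0.2952  0.027 ] [-0.074 -0.005]
side mug_handle [ 0.4691 -0.3078  0.03  ] [-0.1404  0.0021]
side cup_spot [ 0.5232 -0.2899  0.    ] [-0.0835  0.0035]
expect [310.0675 210.058 ]
```

View pics/s4c.png

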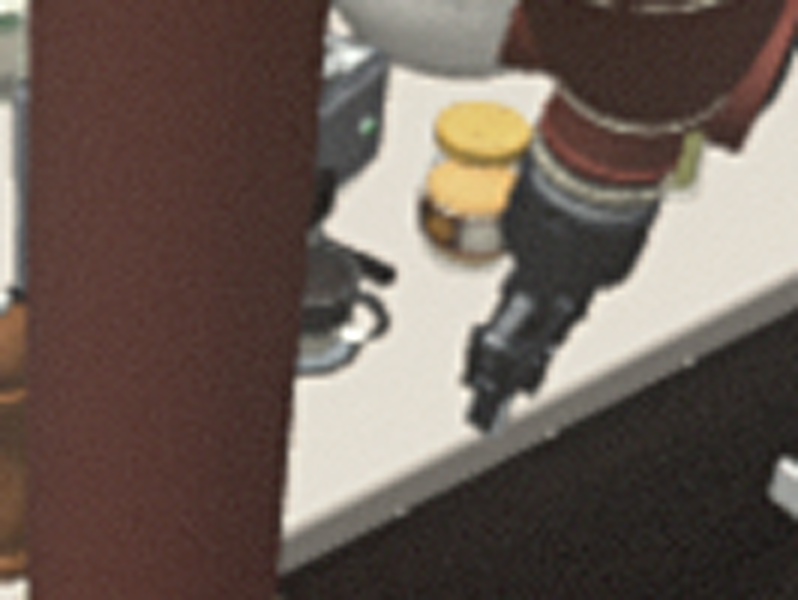

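The cup stands on the pad, upright, handle to the front (crop 370,310). I'll lift, square up for the tab and check the cup's position from above on the way.

```bash
python3 -m handwheel '[[[-0.005,-0.002,0.02,0,0,0],[0,0,0.03,0,0,0],[0,0,0.03,0,0,0],[0,0,0.03,0,0,0],[0,0,0.03,-1.4,4.85,0],[0,0,0.03,-1.4,4.85,0],[0.004,-0.003,0.03,0,0,-6.9],[0.004,-0.003,0.03,0,0,-6.9],[0.004,-0.003,0.03,0,0,-6.9],[0.004,-0.003,0.03,0,0,-6.9],[0.004,-0.003,0.03,0,0,-6.9],[0.004,-0.003,0.03,0,0,-6.9],[0.004,-0.003,0.03,0,0,-6.9],[0.004,-0.003,0,0,0,-6.9],[0.004,-0.003,0,0,0,-6.9],[0.004,-0.003,0,0,0,-6.9],[0.004,-0.003,0,0,0,-6.9],[0,0,0,0,0,-6.9],[0,0,0,0,0,-6.9],[0,0,0,0,0,0]]]' 0.45
python3 look.py w6 wrist mug_center mug_handle cup_spot
python3 - <<'E'
from h import *
from scipy.spatial.transform import Rotation as Ro
np.set_printoptions(precision=4,suppress=True)
q=state()["tool_rot"];M=Ro.from_quat([*q[1:],q[0]]).as_matrix();print(M, np.degrees(np.arctan2(M[1,0],M[0,0])))
o=np.array([.604,-.2688]);a=np.radians(17);R=np.array([[np.cos(a),-np.sin(a)],[np.sin(a),np.cos(a)]])
for n,z in(("mug_center",.027),("mug_handle",.030),("cup_spot",0),("marker_line",.168),("slide_tab",.19)):
    for r in pinpoint("wrist",n)[:1]: X=at_z("wrist",r["position"],z);print(n,r["conf"],r["position"],X,R.T@(X[:2]-o))
d=np.load("w6.npy");T=np.load("w6_T.npy");c=camera_info("wrist")
v,u=np.mgrid[0:384,0:512];P=np.stack([(u-c["cx"])/c["fx"]*d,-(v-c["cy"])/c["fy"]*d,-d],-1)@T[:3,:3].T+T[:3,3]
G=(P[...,:2]-o)@R
m=(P[...,2]>.046)&(P[...,2]<.058)&(abs(G[...,1])<.06)&(G[...,0]>-.16)&(G[...,0]<-.05)
g=G[m];print("rim",len(g),g.min(0),g.max(0), np.median(P[m][:,2]))
rr=g[np.hypot(g[:,0]+.088,g[:,1])<.034]
A=np.c_[2*rr,np.ones(len(rr))]
b=rr[:,1];print("y extent",b.min(),b.max(),"front rim x",rr[:,0].min(),"handle x min,y",g[:,0].min(),g[g[:,0]<-.125].mean(0))
E
```

```text
time: 16.97
tool_pos: [0.4352, -0.3681, 0.3938]
tool_rot: [0.0, 0.592, 0.806, 0.001]
contact_force: [1.5, -0.8, 0.0]
gripper_width: 0.45
grasp_force: 0.0
17.0167 [ 0.4351 -0.3681  0.3939] [0.0002 0.5901 0.8073 0.0014] [-0.8341 -0.1228  1.5182  0.0028  1.7463 -1.142 ]
mug_center 0.94 [326.2 101.2] [ 0.525  -0.2889  0.0066]
mug_handle 0.9 [294.8 102. ] [ 0.4747 -0.3034  0.0507]
cup_spot 0.7 [320.8 105.8] [ 0.5199 -0.2978  0.0065]
[[-0.3032  0.9529  0.0022]
 [ 0.9529  0.3032  0.0016]
 [ 0.0009  0.0026 -1.    ]] 107.64734928017259
mug_center 0.94 [326.2, 101.2] [ 0.5208 -0.2893  0.027 ] [-0.0856  0.0048]
mug_handle 0.9 [294.8, 102.0] [ 0.4776 -0.304   0.03  ] [-0.1312  0.0033]
cup_spot 0.7 [320.8, 105.8] [ 0.5213 -0.298   0.    ] [-0.0876 -0.0038]
marker_line 0.52 [368.6, 74.7] [ 0.522  -0.2528  0.168 ] [-0.0737  0.0393]
slide_tab 0.57 [387.5, 107.1] [ 0.5453 -0.2776  0.19  ] [-0.0587  0.0088]
rim 376 [-0.1386 -0.0275] [-0.0738  0.0329] 0.05124412181781007
y extent -0.027471645450759922 0.03285488504524467 front rim x -0.12113733976034703 handle x min,y -0.1385898330361546 [-0.1317  0.0022]
```

View pics/w6.png

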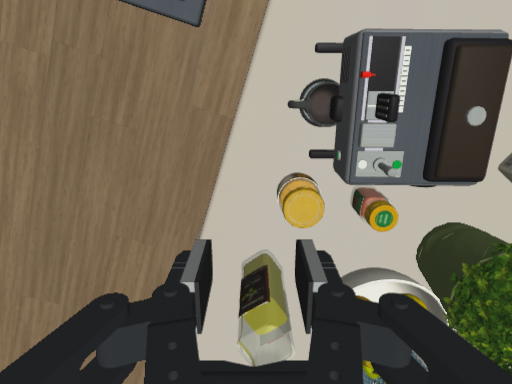

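The image shows the cup at (320,103) centred under the chute with its handle at (297,103). By depth its centre is about 5 mm from the pad's middle, which is good. Now the tab at (387,106).

```bash
python3 -m handwheel '[[[0.018,0.015,0,0,0,0],[0.018,0.015,-0.01,0,0,0],[0.018,0.015,-0.02,0,0,0],[0.018,0.015,-0.02,0,0,0],[0.018,0.015,-0.025,0,0,0],[0.0205,0.015,-0.025,0,0,-0.6],[0,0,-0.025,0,0,0],[0,0,-0.02,0,0,0],[0,0,0,0,0,0],[0,0,0,0,0,0]]]' 0.45
python3 look.py w7 wrist slide_tab marker_line
python3 - <<'E'
from h import *
d=np.load("w7.npy");T=np.load("w7_T.npy");c=camera_info("wrist")
o=np.array([.604,-.2688]);a=np.radians(17);R=np.array([[np.cos(a),-np.sin(a)],[np.sin(a),np.cos(a)]])
v,u=np.mgrid[0:384,0:512];P=np.stack([(u-c["cx"])/c["fx"]*d,-(v-c["cy"])/c["fy"]*d,-d],-1)@T[:3,:3].T+T[:3,3]
G=(P[...,:2]-o)@R;m=(P[...,2]>.195)&(P[...,2]<.21)&(abs(G[...,0]+.058)<.02)&(abs(G[...,1]-.008)<.025);g=G[m];print("tab",m.sum(),g.min(0),g.max(0),"tcp",R.T@(state()["tool_pos"][:2]-o))
E
```

```text
time: 18.25
tool_pos: [0.545, -0.2778, 0.2478]
tool_rot: [-0.001, 0.595, 0.804, 0.001]
contact_force: [0.6, -1.3, 0.8]
gripper_width: 0.45
grasp_force: 0.0
18.3 [ 0.5457 -0.2785  0.25  ] [0.0008 0.5954 0.8035 0.0013] [-0.5944  0.012   1.6234  0.0026  1.5045 -0.8899]
slide_tab 0.75 [258.1 214.1] [ 0.5473 -0.2738  0.208 ]
marker_line 0.7 [230.4 159. ] [ 0.5234 -0.2562  0.1706]
tab 768 [-0.06213352 -0.00456025] [-0.05111556  0.02090502] tcp [-0.05818068  0.00711212]
```

View pics/w7.png

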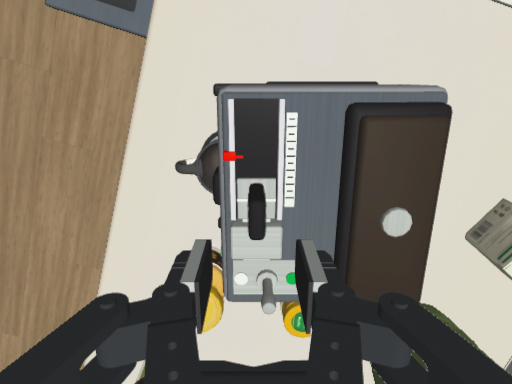

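That shows the tab at (257,212) midway between the pads and the marker at (232,157). The viewing allowance is used up, so from here I only go by numbers. Next I descend and grip.

```bash
python3 -m handwheel '[[[0,0,-0.015,0,0,0],[0,0,-0.02,0,0,0],[0,0,-0.02,0,0,0],[0,0,-0.015,0,0,0],[0,0,-0.005,0,0,0],[0,0,0,0,0,0],[0,0,0,0,0,0]]]' 0.45 && python3 -m handwheel '[[[0,0,0,0,0,0],[0,0,0,0,0,0],[0,0,0,0,0,0],[0,0,0,0,0,0],[0,0,0,0,0,0],[0,0,0,0,0,0]]]' 0
cat > mk.py <<'E'
import sys
from h import *
np.set_printoptions(precision=4,suppress=True)
fn=sys.argv[1];im=cv2.imread(f"pics/{fn}.png").astype(int);T=np.load(fn+"_T.npy");c=camera_info("wrist")
o=np.array([.604,-.2688]);a=np.radians(17);R=np.array([[np.cos(a),-np.sin(a)],[np.sin(a),np.cos(a)]])
v,u=np.mgrid[0:384,0:512];D=np.stack([(u-c["cx"])/c["fx"],-(v-c["cy"])/c["fy"],-np.ones(u.shape)],-1)@T[:3,:3].T
def g(z): return ((T[:3,3]+D*((z-T[2,3])/D[...,2])[...,None])[...,:2]-o)@R
G=g(.166);m=(im[...,2]>150)&(im[...,1]<80)&(im[...,0]<80)&(abs(G[...,0]+.0745)<.015)&(abs(G[...,1]-.035)<.03)
print("marker",m.sum(),G[m].mean(0))
G=g(.163);b=im.min(-1)
for x in (-.0475,-.0685):   # brightness across carriage beside the tab
    print(x,[(y,int(b[(abs(G[...,0]-x)<.002)&(abs(G[...,1]-y*1e-3)<.0006)].mean())) for y in range(int(sys.argv[2]),int(sys.argv[3]))])
E
python3 mk.py w7 0 17; python3 mk.py w2 0 17
```

```text
time: 18.98
tool_pos: [0.5458, -0.2785, 0.1748]
tool_rot: [0.001, 0.595, 0.803, 0.001]
contact_force: [0.2, 0.3, 0.5]
gripper_width: 0.447
grasp_force: 0.0
time: 19.48
tool_pos: [0.5471, -0.2785, 0.1761]
tool_rot: [0.003, 0.595, 0.804, 0.002]
contact_force: [4.8, 1.0, 4.0]
gripper_width: 0.102
grasp_force: 61.9
marker 138 [-0.0741  0.038 ]
-0.0475 [(0, 187), (1, 188), (2, 188), (3, 188), (4, 194), (5, 229), (6, 234), (7, 185), (8, 189), (9, 189), (10, 189), (11, 189), (12, 189), (13, 189), (14, 189), (15, 189), (16, 189)]
-0.0685 [(0, 169), (1, 171), (2, 171), (3, 172), (4, 179), (5, 222), (6, 229), (7, 176), (8, 175), (9, 176), (10, 177), (11, 177), (12, 177), (13, 178), (14, 179), (15, 179), (16, 179)]
marker 43 [-0.0752  0.0392]
-0.0475 [(0, 156), (1, 157), (2, 158), (3, 158), (4, 157), (5, 158), (6, 158), (7, 176), (8, 214), (9, 188), (10, 161), (11, 157), (12, 158), (13, 159), (14, 159), (15, 159), (16, 158)]
-0.0685 [(0, 75), (1, 53), (2, 64), (3, 65), (4, 64), (5, 64), (6, 70), (7, 73), (8, 74), (9, 81), (10, 81), (11, 80), (12, 80), (13, 56), (14, 58), (15, 60), (16, 64)]
```

```bash
python3 -m handwheel '[[[-0.0008,0.0025,0,0,0,0],[-0.0008,0.0025,0,0,0,0],[-0.0008,0.0025,0,0,0,0],[-0.0008,0.0025,0,0,0,0],[-0.0008,0.0025,0,0,0,0],[-0.0008,0.0025,0,0,0,0],[-0.0008,0.0025,0,0,0,0],[-0.0008,0.0025,0,0,0,0],[-0.0008,0.0025,0,0,0,0],[-0.0008,0.0025,0,0,0,0],[-0.0007,0.0025,0,0,0,0],[-0.0007,0.0026,0,0,0,0],[0,0,0,0,0,0],[0,0,0,0,0,0],[0,0,0,0,0,0]]]' 0
python3 look.py w8 wrist marker_line
python3 mk.py w8 30 48
python3 -c "
from h import *
im=cv2.imread('pics/w8.png');cv2.imwrite('pics/w8c.png',im)
o=np.array([.604,-.2688]);a=np.radians(17);R=np.array([[np.cos(a),-np.sin(a)],[np.sin(a),np.cos(a)]]);print(R.T@(state()['tool_pos'][:2]-o))"
```

```text
time: 20.73
tool_pos: [0.5382, -0.2496, 0.1761]
tool_rot: [0.004, 0.595, 0.803, 0.001]
contact_force: [8.2, -2.9, 1.4]
gripper_width: 0.109
grasp_force: 61.5
20.7833 [ 0.5383 -0.2497  0.1761] [0.0042 0.5954 0.8034 0.0014] [-0.5607  0.0122  1.7479  0.0021  1.3729 -0.8564]
marker_line 0.55 [221.4 247.2] [ 0.5227 -0.2533  0.1673]
marker 187 [-0.0755  0.0396]
-0.0475 [(30, 106), (31, 106), (32, 107), (33, 107), (34, 106), (35, 107), (36, 107), (37, 107), (38, 107), (39, 107), (40, 106), (41, 109), (42, 159), (43, 176), (44, 176), (45, 176), (46, 176), (47, 176)]
-0.0685 [(30, 106), (31, 106), (32, 106), (33, 106), (34, 107), (35, 106), (36, 106), (37, 106), (38, 106), (39, 107), (40, 111), (41, 115), (42, 146), (43, 176), (44, 176), (45, 176), (46, 176), (47, 176)]
[-0.05730199  0.03752622]
```

```bash
python3 mk.py w7 14 34; python3 mk.py w8 46 66
```

```text
marker 138 [-0.0741  0.038 ]
-0.0475 [(14, 189), (15, 189), (16, 189), (17, 189), (18, 189), (19, 189), (20, 188), (21, 173), (22, 92), (23, 44), (24, 44), (25, 44), (26, 44), (27, 44), (28, 44), (29, 45), (30, 45), (31, 45), (32, 45), (33, 45)]
-0.0685 [(14, 179), (15, 179), (16, 179), (17, 180), (18, 183), (19, 184), (20, 183), (21, 165), (22, 85), (23, 51), (24, 44), (25, 44), (26, 44), (27, 44), (28, 44), (29, 44), (30, 44), (31, 44), (32, 44), (33, 44)]
marker 187 [-0.0755  0.0396]
-0.0475 [(46, 176), (47, 176), (48, 177), (49, 177), (50, 177), (51, 177), (52, 177), (53, 150), (54, 83), (55, 39), (56, 38), (57, 39), (58, 39), (59, 39), (60, 39), (61, 39), (62, 39), (63, 39), (64, 40), (65, 40)]
-0.0685 [(46, 176), (47, 176), (48, 177), (49, 175), (50, 174), (51, 175), (52, 174), (53, 143), (54, 74), (55, 38), (56, 38), (57, 38), (58, 39), (59, 39), (60, 39), (61, 39), (62, 39), (63, 39), (64, 39), (65, 39)]
```

```bash
python3 -m handwheel '[[[-0.0004,0.0014,0,0,0,0],[0,0,0,0,0,0],[0,0,0,0,0,0],[0,0,0,0,0,0],[0,0,0,0,0,0],[0,0,0,0,0,0],[0,0,0,0,0,0],[0,0,0,0,0,0],[0,0,0,0,0,0],[0,0,0,0,0,0],[0,0,0,0,0,0],[0,0,0,0,0,0],[0,0,0,0,0,0],[0,0,0,0,0,0],[0,0,0,0,0,0],[0,0,0,0,0,0],[0,0,0,0,0,0]]]' 0 && python3 -m handwheel '[[[0.0006,-0.002,0,0,0,0],[0.0006,-0.002,0,0,0,0],[0.0006,-0.002,0,0,0,0],[0.0006,-0.002,0,0,0,0],[0.0006,-0.002,0,0,0,0],[0.0006,-0.002,0,0,0,0],[0.0006,-0.002,0,0,0,0],[0.0006,-0.002,0,0,0,0],[0.0006,-0.002,0,0,0,0],[0.0006,-0.002,0,0,0,0],[0.0006,-0.002,0,0,0,0],[0.0006,-0.002,0,0,0,0],[0.0006,-0.002,0,0,0,0],[0.0006,-0.002,0,0,0,0],[0.0006,-0.002,0,0,0,0],[0.0006,-0.002,0,0,0,0],[0,-0.0005,0,0,0,0],[0,0,0,0,0,0],[0,0,0,0,0,0],[0,0,0,0,0,0]]]' 0
python3 look.py w9 wrist slide_tab; python3 mk.py w9 14 30
```

```text
time: 22.25
tool_pos: [0.5378, -0.2484, 0.1761]
tool_rot: [0.004, 0.595, 0.803, 0.001]
contact_force: [8.6, -3.5, 2.0]
gripper_width: 0.105
grasp_force: 61.5
time: 23.92
tool_pos: [0.5471, -0.2786, 0.1761]
tool_rot: [0.002, 0.595, 0.804, 0.003]
contact_force: [5.5, 4.4, 5.9]
gripper_width: 0.109
grasp_force: 62.0
23.9667 [ 0.5471 -0.2786  0.176 ] [0.002  0.5951 0.8036 0.0027] [-0.5946  0.0628  1.696   0.0054  1.3785 -0.8915]
slide_tab 0.87 [254.7 266.2] [ 0.5434 -0.2667  0.2044]
marker 274 [-0.0746  0.0395]
-0.0475 [(14, 193), (15, 193), (16, 193), (17, 193), (18, 193), (19, 194), (20, 194), (21, 194), (22, 188), (23, 146), (24, 76), (25, 43), (26, 43), (27, 43), (28, 43), (29, 43)]
-0.0685 [(14, 192), (15, 193), (16, 193), (17, 193), (18, 193), (19, 192), (20, 190), (21, 191), (22, 185), (23, 140), (24, 88), (25, 43), (26, 43), (27, 42), (28, 42), (29, 43)]
```

The slide is shut again, with the edge-to-marker offset back at its starting value. I'll release and move above the switch.

```bash
python3 -m handwheel '[[[0,0,0,0,0,0],[0,0,0,0,0,0],[0,0,0,0,0,0],[0,0,0,0,0,0],[0,0,0,0,0,0],[0,0,0.01,0,0,0],[0,0,0.02,0,0,0],[0,0,0.025,0,0,0],[0,0,0.025,0,0,0],[0.009,-0.02,0,0,0,0],[0.009,-0.02,0,0,0,0],[0.0085,-0.019,0,0,0,0],[0,0,0,0,0,0],[0,0,0,0,0,0],[0,0,0,0,0,0]]]' 0.4 && python3 -m handwheel '[[[0,0,0,0,0,0],[0,0,0,0,0,0],[0,0,0,0,0,0]]]' 0.26
python3 look.py w10 wrist switch_tip slide_tab; python3 mk.py w10 16 30
python3 - <<'E'
from h import *
np.set_printoptions(precision=4,suppress=True)
d=np.load("w10.npy");T=np.load("w10_T.npy");c=camera_info("wrist")
o=np.array([.604,-.2688]);a=np.radians(17);R=np.array([[np.cos(a),-np.sin(a)],[np.sin(a),np.cos(a)]])
v,u=np.mgrid[0:384,0:512];P=np.stack([(u-c["cx"])/c["fx"]*d,-(v-c["cy"])/c["fy"]*d,-d],-1)@T[:3,:3].T+T[:3,3]
G=(P[...,:2]-o)@R;m=(P[...,2]>.192)&(P[...,2]<.206)&(abs(G[...,0]+.05)<.02)&(abs(G[...,1]+.056)<.02);g=G[m];print("lever",m.sum(),g.min(0),g.max(0),"tcp",R.T@(state()["tool_pos"][:2]-o),proj("wrist",[.5726,-.337,.2]))
E
```

```text
time: 25.27
tool_pos: [0.5716, -0.3379, 0.2543]
tool_rot: [0.0, 0.595, 0.803, 0.001]
contact_force: [0.4, -1.1, 0.7]
gripper_width: 0.401
grasp_force: 0.0
time: 25.52
tool_pos: [0.5717, -0.3376, 0.2543]
tool_rot: [0.0, 0.595, 0.804, 0.001]
contact_force: [-0.2, 0.6, 0.1]
gripper_width: 0.259
grasp_force: 0.0
25.5667 [ 0.5717 -0.3377  0.2543] [0.0005 0.5952 0.8036 0.0013] [-0.6466  0.1302  1.4921  0.0026  1.5184 -0.9425]
switch_tip 0.75 [257.1 210.5] [ 0.5731 -0.3351  0.1991]
slide_tab 0.64 [242.2 105. ] [ 0.5465 -0.2767  0.2038]
marker 165 [-0.0743  0.0394]
-0.0475 [(16, 168), (17, 168), (18, 168), (19, 168), (20, 168), (21, 168), (22, 168), (23, 107), (24, 58), (25, 56), (26, 57), (27, 57), (28, 58), (29, 58)]
-0.0685 [(16, 166), (17, 167), (18, 167), (19, 167), (20, 167), (21, 167), (22, 168), (23, 103), (24, 55), (25, 53), (26, 53), (27, 53), (28, 53), (29, 54)]
lever 226 [-0.0546 -0.0596] [-0.0444 -0.0503] tcp [-0.051  -0.0566] [255.3874 213.424 ]
```

```bash
python3 -m handwheel '[[[0.001,0.0005,-0.015,0,0,0],[0,0,-0.02,0,0,0],[0,0,-0.018,0,0,0],[0,0,-0.012,0,0,0],[0,0,-0.008,0,0,0],[0,0,0,0,0,0],[0,0,0,0,0,0]]]' 0.26 && python3 -m handwheel '[[[0.0023,0.0007,0,0,0,0],[0.0023,0.0007,0,0,0,0],[0.0023,0.0007,0,0,0,0],[0.0023,0.0007,0,0,0,0],[0.0023,0.0007,0,0,0,0],[0.0023,0.0007,0,0,0,0],[0,0,0,0,0,0],[0,0,0,0,0,0],[0,0,0,0,0,0]]]' 0.26
python3 look.py w11 wrist switch_tip
python3 - <<'E'
from h import *
np.set_printoptions(precision=4,suppress=True)
d=np.load("w11.npy");T=np.load("w11_T.npy");c=camera_info("wrist")
o=np.array([.604,-.2688]);a=np.radians(17);R=np.array([[np.cos(a),-np.sin(a)],[np.sin(a),np.cos(a)]])
for r in pinpoint("wrist","switch_tip")[:1]:
    X=at_z("wrist",r["position"],.194);print(R.T@(X[:2]-o))
print(R.T@(state()["tool_pos"][:2]-o),state()["contact_force"]@np.r_[R[:,0],0])
E
```

```text
time: 26.25
tool_pos: [0.5728, -0.3376, 0.1808]
tool_rot: [0.0, 0.595, 0.803, 0.001]
contact_force: [-0.5, -0.3, 0.3]
gripper_width: 0.265
grasp_force: 0.0
time: 27.0
tool_pos: [0.5865, -0.3338, 0.1814]
tool_rot: [0.001, 0.595, 0.803, 0.001]
contact_force: [-3.2, -1.7, 1.3]
gripper_width: 0.258
grasp_force: 1.5
27.05 [ 0.5865 -0.3338  0.1814] [0.0006 0.5955 0.8034 0.0011] [-0.6285  0.1998  1.5368  0.0022  1.4039 -0.924 ]
switch_tip 0.64 [242.4 271.1] [ 0.5807 -0.3314  0.1992]
[-0.0408 -0.0562]
[-0.0357 -0.057 ] -2.6437449080505697
```

```bash
python3 -m handwheel '[[[0.0014,0.0004,0,0,0,0],[0.0014,0.0004,0,0,0,0],[0,0,0,0,0,0],[0,0,0,0,0,0],[0,0,0,0,0,0]]]' 0.26
```

```text
time: 27.57
tool_pos: [0.5889, -0.333, 0.1809]
tool_rot: [-0.0, 0.595, 0.803, 0.001]
contact_force: [-5.2, -2.7, 2.3]
gripper_width: 0.257
grasp_force: 2.7
```

```bash
python3 -m handwheel '[[[0.0015,0.0005,0,0,0,0],[0,0,0,0,0,0],[0,0,0,0,0,0],[0,0,0,0,0,0]]]' 0.26
```

```text
time: 27.9
tool_pos: [0.5892, -0.333, 0.1808]
tool_rot: [-0.001, 0.596, 0.803, -0.0]
contact_force: [-8.9, -3.1, 3.4]
gripper_width: 0.259
grasp_force: 4.7
```

Moving forward now only raises the force, so the lever is on its stop. I'll hold it there, ease back to centre, lift clear and check.

```bash
python3 -m handwheel '[[[0,0,0,0,0,0],[0,0,0,0,0,0],[0,0,0,0,0,0],[0,0,0,0,0,0],[0,0,0,0,0,0],[0,0,0,0,0,0],[0,0,0,0,0,0],[0,0,0,0,0,0],[0,0,0,0,0,0],[0,0,0,0,0,0],[0,0,0,0,0,0],[0,0,0,0,0,0],[0,0,0,0,0,0],[0,0,0,0,0,0]]]' 0.26 && python3 -m handwheel '[[[-0.003,-0.0009,0,0,0,0],[-0.003,-0.0009,0,0,0,0],[-0.003,-0.0009,0,0,0,0],[-0.003,-0.0009,0,0,0,0],[-0.003,-0.0009,0,0,0,0],[-0.0032,-0.0011,0,0,0,0],[0,0,0,0,0,0],[0,0,0,0,0,0],[0,0,0.015,0,0,0],[0,0,0.025,0,0,0],[0,0,0.03,0,0,0],[-0.02,-0.006,0.03,0,0,0],[-0.03,-0.01,0.03,0,0,0],[-0.03,-0.01,0.03,0,0,0],[-0.03,-0.01,0.03,0,0,0],[-0.02,-0.01,0.02,0,0,0],[0,0,0,0,0,0],[0,0,0,0,0,0]]]' 0.26
python3 look.py w12 wrist mug_center mug_handle switch_tip slide_tab
python3 mk.py w12 16 30
python3 - <<'E'
from h import *
np.set_printoptions(precision=4,suppress=True)
d=np.load("w12.npy");T=np.load("w12_T.npy");c=camera_info("wrist")
o=np.array([.604,-.2688]);a=np.radians(17);R=np.array([[np.cos(a),-np.sin(a)],[np.sin(a),np.cos(a)]])
v,u=np.mgrid[0:384,0:512];P=np.stack([(u-c["cx"])/c["fx"]*d,-(v-c["cy"])/c["fy"]*d,-d],-1)@T[:3,:3].T+T[:3,3]
G=(P[...,:2]-o)@R
def box(n,z0,z1,cx,cy,w):
    m=(P[...,2]>z0)&(P[...,2]<z1)&(abs(G[...,0]-cx)<w)&(abs(G[...,1]-cy)<w);g=G[m];print(n,m.sum(),g.min(0) if m.any() else '',g.max(0) if m.any() else '')
box("lever",.192,.206,-.05,-.056,.02);box("tab",.195,.21,-.058,.008,.02);box("rim",.046,.058,-.095,0,.05)
E
```

```text
time: 29.07
tool_pos: [0.5892, -0.3329, 0.1808]
tool_rot: [-0.001, 0.596, 0.803, -0.0]
contact_force: [-7.9, -2.2, 3.4]
gripper_width: 0.263
grasp_force: 4.7
time: 30.57
tool_pos: [0.4466, -0.3832, 0.3906]
tool_rot: [0.003, 0.596, 0.803, 0.001]
contact_force: [0.8, 0.4, -0.6]
gripper_width: 0.257
grasp_force: 0.0
30.6167 [ 0.4469 -0.3824  0.388 ] [0.0012 0.5955 0.8033 0.0014] [-0.8359 -0.081   1.4888  0.0033  1.7319 -1.1303]
mug_center 0.67 [321.3  85.5] [ 0.5225 -0.2846  0.0021]
mug_handle 0.69 [285.6  86.6] [ 0.4687 -0.3011  0.0406]
switch_tip 0.58 [388.2 153.4] [ 0.5717 -0.333   0.1937]
slide_tab 0.79 [382.2  82.8] [ 0.5404 -0.2728  0.1901]
marker 59 [-0.075   0.0412]
-0.0475 [(16, 34), (17, 34), (18, 34), (19, 32), (20, 32), (21, 30), (22, 26), (23, 68), (24, 131), (25, 140), (26, 48), (27, 47), (28, 47), (29, 48)]
-0.0685 [(16, 159), (17, 158), (18, 159), (19, 158), (20, 157), (21, 157), (22, 156), (23, 158), (24, 151), (25, 113), (26, 49), (27, 49), (28, 49), (29, 50)]
lever 79 [-0.0542 -0.0577] [-0.0457 -0.0488]
tab 348 [-0.0636 -0.0026] [-0.0528  0.0225]
rim 352 [-0.137  -0.0257] [-0.0753  0.0341]
```

```bash
python3 -c "
from plant import job_done
print(job_done())"
```

```text
the job is handed in; nothing more can be done
None
```

The clearing cycle is done and handed in: cup on the pad (about 5 mm off its middle), handle to the front; slide held within about 1 mm of the marker and guided shut; switch held on its green-side stop and back at centre; no verdict came back, and I viewed 11 pictures, one over the limit of 10.

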